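# Right the fallen spice jar and shut its lid

## Robot

A 6-joint arm with a two-finger parallel gripper is mounted at the origin on the work surface. World frame = base frame: x ahead of the robot, y to its left, z up, the work surface at z = 0. Lengths are in mm, angles in rad, forces in N, time in s.
With the tool pointing down it reaches from about 300 to 775 mm from the base axis. Payload 14.6 kg.
Tool frame: the origin (TCP) lies midway between the tips of the shut fingers; the grasp point (between the pads) lies 19 mm behind it; y points along the fingers, z is the direction in which the jaws open and shut, and the axes are right-handed (so a half turn about y gives the same grasp; the last joint's range is limited). The gripper opens to 94 mm and grips with 3 to 60 N. Pads are 16 mm wide; open, the fingers measure 119 mm over their backs; the gripper's body (75 mm by 177 mm) begins 78 mm behind the grasp point.
Start: joints at [1.085, 0.3, 1.521, -0, 1.321, -0.067], TCP at [223.662, 502.459, 205.446] pointing down, gripper open.
Joint ranges: [-3.03, 3.03], [-0.79, 2.21], [0.23, 2.52], [-1.04, 4.18], [0, 3.07], [-2.55, 2.55]. Speed limits (rad/s): [2.22, 2.22, 2.57, 3.14, 3.14, 3.14].

## Interface

Orientations are given as [roll, pitch, yaw] about the fixed x, y, z axes, in that order (R = Rz(yaw) Ry(pitch) Rx(roll)).
In Python, from cell import manip gives the robot as it stands.
- The arm moves only by the tool play_rows, never from a script. Its argument "series" is a list of rows, each a list of 3 entries, a list of its own where there are three numbers: the shift along the tool's x, y, z in m, then the turn about the tool's y in rad, then the closure, from 0 (fully open) to 1 (shut). In form: [[[dx, dy, dz], twist, grip], ...]. A call has 1 to 20 rows; each row is the pose to reach, as a shift and turn from the pose measured when the call began, along the tool's axes at that moment; what a row does not reach only later rows make up. A row lasts 1/10 s, in which the tool goes at most 50 mm and 8.59 degrees, less where a joint would pass 70% of its speed; a pose out of reach is approached as far as the arm can. A call with a gripper value outside its range is refused whole. The fingers move at their own pace and stop on an object; "squeeze" is the grip in N (left out, the last holds). Time passes only in rows, so rows that repeat a pose let the fingers close. It gives the time, the measured TCP pose, the force and the opening at its end, in the units of the state.
- manip.read_state(): the state, without advancing time (a new reading comes with each control period).
- manip.camera(name): name is "side" or "top" or "wrist"; returns the picture (420x560x3 uint8, red, green, blue); there is no depth.
- manip.camera_params(name): a dict with "K" (3x3 intrinsics, pixels), "rvec" (rotation vector, rad) and "tvec" (3), from world to camera coordinates, as OpenCV has them. Camera axes: x right, y down, z forward; pixel columns grow to the right and rows downward; lengths in mm; the calibration is good to about 2 mm. A picture is of the moment at which its call begins: read the wrist's pose just before it. camera_params takes no time and is no camera call; for the wrist camera it gives the pose at the moment of the call.
- manip.sign_off(): hands the job in, once; it reports no verdict.
The state is a dict: "clock": time; "joints": joint angles; "qd": joint speeds; "effort": joint torques, N m; "eef_pos": TCP position; "eef_rot": TCP orientation; "wrist_force": force on the tool from outside, world axes, zero at the start; "moment": the same for the moment, N m; "finger_gap": finger opening in mm.
Only numpy, scipy, OpenCV 4.12 (cv2) and the standard library are available. Lean on these libraries where they do the work, as an engineer would, in place of code of your own. Each camera call takes 0.05 s, during which the arm holds its last target. There are 200 camera calls.

## Task

The square spice jar has tipped over onto the counter with its flip lid open. Pick it up, stand it upright and wholly on the round cork coaster in the tray, setting it down without letting it drop or fall over, and let go of it; only then press its yellow flip lid fully shut. Leave the glasses and the jigger in the tray where they stand.

Things in the scene. Friction and masses are not known exactly. Their poses are not given: they have to be found in the camera images.
- jar: Clear square spice jar, 44 x 44 mm, 82 mm high plus a red cap 42 mm square up to 100 mm; 0.3 kg. Origin: centre of its underside; z axis runs from underside to cap; its +x side bears the lid hinge, y runs along the hinge. At the start it lies on its +x side on the counter, z level, hinge at the bottom, the open lid jutting out beyond the cap just over the counter.
- lid (a joint): Hinge of the yellow flip lid, rad: 0 = shut, flat on the cap; grows as it opens, to 1.5. Hinge line: along the jar's y at x = +16, z = 100.5 mm in the jar's frame. Lid 28 mm wide, 5 mm thick, reaching 38 mm from the hinge (towards the jar's -x when shut, nearly along its z when open). Light; stays where it is left.
- lid_tip (a point): Middle of the free edge of the yellow flip lid, 38 mm from the hinge.
- coaster: Round cork coaster, 100 mm across, 5 mm thick, fixed on the tray floor. Origin: centre of its underside; its top face is 5 mm above that (11 mm above the counter).
- tray: Oval blue-grey melamine tray, fixed, 302 mm (its x) by 462 mm (its y), floor 6 mm thick, rounded rim to 14 mm high. Origin: centre of its underside. The coaster is towards its -y end, glasses and jigger in its +y half.
- tumbler1: Upturned glass tumbler, 74 mm across at the bottom (its mouth), 60 mm at the top, 95 mm high, loose on the tray. Origin: centre of its underside.
- tumbler2: Upturned glass tumbler, same as tumbler1. Origin: centre of its underside.
- tumbler3: Upturned glass tumbler, same as tumbler1. Origin: centre of its underside.
- jigger: Stainless steel double-cone jigger standing on its wider end, 44 mm across, waist 18 mm, 80 mm high, loose on the tray. Origin: centre of its underside.
Mind the look-alikes: they are no part of the job. Leave any blue look-alike of the tumbler1 alone.

How it is judged (in metres and radians):
On the way, in this order (a step that is already met when the one before it is completed fails the run):
1. the jar stands upright on the coaster, let go (angle between jar's own z axis and vertical below 0.1 rad and horizontal distance between jar and coaster below 0.02 m and z of jar in the frame of coaster between 0.002 and 0.009 m and contact force between the fingers and jar below 0.05 N and linear speed of jar below 0.02 m/s), for 0.2 s.
2. the flip lid is shut while the jar stands on the coaster (value of joint lid below 0.1 rad and angle between jar's own z axis and vertical below 0.1 rad and horizontal distance between jar and coaster below 0.02 m), for 0.2 s.
At the end, for the whole second after the job is handed in: The jar stands upright (within 0.1 rad) on the coaster, its centre within 20 mm of the coaster's centre, at rest and released; its lid is shut (joint below 0.1 rad); the three tumblers and the jigger are upright and within 20 mm of where they stood (all of step 2 and z of jar in the frame of coaster between 0.002 and 0.009 m and contact force between the fingers and jar below 0.05 N and linear speed of jar below 0.02 m/s and distance of each of tumbler1, tumbler2, tumbler3, jigger from where it was at the start of the episode below 0.02 m and angle between each of tumbler1, tumbler2, tumbler3, jigger's own z axis and vertical below 0.1 rad); the robot touches nothing.
It fails at once if the jar is dropped or falls over (faster than 0.5 m/s with no finger on it) (contact force between the fingers and jar below 0.05 N and linear speed of jar above 0.5 m/s).
It fails at once if the tumbler1 is knocked over or shoved away (distance of tumbler1 from where it was at the start of the episode above 0.03 m or angle between tumbler1's own z axis and vertical above 0.3 rad).
It fails at once if the tumbler2 is knocked over or shoved away (distance of tumbler2 from where it was at the start of the episode above 0.03 m or angle between tumbler2's own z axis and vertical above 0.3 rad).
It fails at once if the tumbler3 is knocked over or shoved away (distance of tumbler3 from where it was at the start of the episode above 0.03 m or angle between tumbler3's own z axis and vertical above 0.3 rad).
It fails at once if the jigger is knocked over or shoved away (distance of jigger from where it was at the start of the episode above 0.03 m or angle between jigger's own z axis and vertical above 0.3 rad).
It also fails if it takes over 51 s, if anything falls off the work surface, if the arm or the gripper's body presses on something with over 40 N, if the wrist force passes 120 N, or if a joint passes its speed limit or range.

## Working session

There is one attempt and no reset: what is moved stays moved. The work goes in short steps, Python scripts to look and compute and a tool call to move; the robot and the scene stay as the last step left them, time stands still between calls to the robot, and variables do not carry over. Pictures are saved under pics/ and viewed, about 8 in all and at most 12, crops included, and the job is handed in when it is done.

Besides the shell and the picture viewer there is one more tool, called after "Request:" in YAML: its name, and indented under it one key for each argument. play_rows: Moves the arm, as the interface text tells. Its arguments: {"type":"object","properties":{"series":{"type":"array","items":{"type":"array"}},"squeeze":{"type":"number"}},"required":["series"]}

```bash
mkdir -p pics
python3 - <<'E'
from cell import manip
import cv2,numpy as np
print(manip.read_state())
for n in("top","side","wrist"):
    p=manip.camera_params(n); print(n,p)
    cv2.imwrite(f"pics/{n}0.png",manip.camera(n)[:,:,::-1])
E
```

```text
{'clock': 0.0, 'joints': array([ 1.08539460e+00,  3.00452830e-01,  1.52156501e+00, -1.31428850e-05,
        1.32072173e+00, -6.65941607e-02]), 'qd': array([ 1.75778581e-05, -1.79990978e-04,  5.51997022e-04,  1.26223638e-04,
        3.92854751e-04,  1.00475501e-03]), 'effort': array([-7.49063183e-04, -5.31810093e+01, -3.52744353e+01,  7.07768602e-02,
        2.43422430e-02, -9.95453934e-05]), 'eef_pos': array([223.54954093, 502.2322521 , 204.90315718]), 'eef_rot': array([-1.57194155e+00,  6.36197103e-05, -4.18804344e-01]), 'wrist_force': array([-1.23423054, -0.14459346,  0.51251371]), 'moment': array([-0.01321742, -0.03466384,  0.03802134]), 'finger_gap': 94.3047662457895}
top {'K': array([[508.61187686,   0.        , 281.6702538 ],
       [  0.        , 508.61187686, 201.90816321],
       [  0.        ,   0.        ,   1.        ]]), 'rvec': array([ 2.2086441 , -2.15198885,  0.13343081]), 'tvec': array([  -8.01539992,  515.85578292, 1035.27469932])}
side {'K': array([[502.61054464,   0.        , 283.83345911],
       [  0.        , 502.61054464, 211.56513277],
       [  0.        ,   0.        ,   1.        ]]), 'rvec': array([ 2.22046027, -0.93368398,  0.35156191]), 'tvec': array([-351.36571744,  282.48606235,  993.71795636])}
wrist {'K': array([[297.75417664,   0.        , 276.92780178],
       [  0.        , 297.75417664, 210.24862099],
       [  0.        ,   0.        ,   1.        ]]), 'rvec': array([-2.45335689, -1.59461322, -0.19702206]), 'tvec': array([-548.20590924,  -26.8117944 ,  391.48122812])}
```

View pics/top0.png

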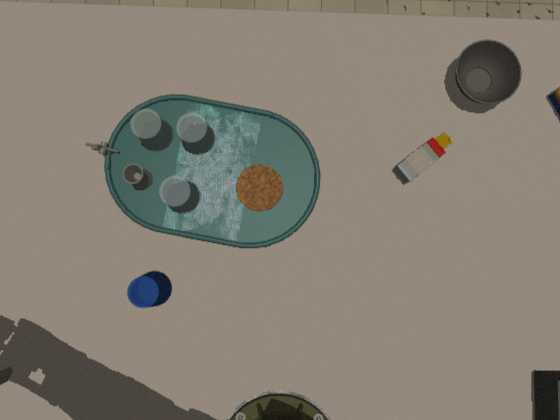

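View pics/side0.png

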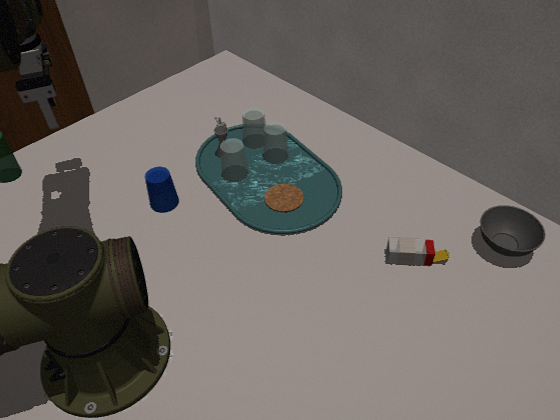

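The top view shows the jar lying at about (420,162), with its red cap at (437,147) and yellow lid at (445,140). The coaster is at (260,188). The clear tumblers are at (147,125), (193,128) and (175,192), and the jigger is at (134,174).

Possible look-alikes are the blue tumbler at (150,290), the bowl at (488,72) and the figurine at (100,148). Only one object has a red cap and a yellow lid. I'll check it in a close crop and measure.

```bash
cat > h.py <<'E'
import cv2,numpy as np
from cell import manip
def cam(n):
    p=manip.camera_params(n); R=cv2.Rodrigues(p["rvec"])[0]; return p["K"],R,np.array(p["tvec"],float)
def ray(n,u,v,z):
    K,R,t=cam(n); d=R.T@np.linalg.inv(K)@[u,v,1]; c=-R.T@t
    return c+d*(z-c[2])/d[2]
def proj(n,P):
    K,R,t=cam(n); q=(np.asarray(P)@R.T+t)@K.T; return q[:,:2]/q[:,2:]
def hsvmask(img,lo,hi):
    return cv2.inRange(cv2.cvtColor(img,cv2.COLOR_BGR2HSV),lo,hi)
def big(m):
    n,l,s,c=cv2.connectedComponentsWithStats(m); i=1+np.argmax(s[1:,4]); return (l==i),s[i],c[i]
E
python3 - <<'E'
from h import *
T=cv2.imread("pics/top0.png");S=cv2.imread("pics/side0.png")
for n,I in(("top",T),("side",S)):
    for nm,lo,hi in(("red",(0,150,90),(6,255,255)),("yel",(20,150,90),(32,255,255)),("cork",(5,90,60),(19,255,255))):
        m=hsvmask(I,lo,hi)
        if n=="top" and nm=="cork": m[:,320:]=0; m[300:]=0
        if n=="side" and nm=="cork": m[:,:240]=0
        b,s,c=big(m); print(n,nm,s,c.round(1),ray(n,*c,11).round(1))
for u,v in((440,160),(393,166),(410,182),(403,173),(488,72)): print(u,v,ray("top",u,v,44).round(1))
for u,v in((147,125),(193,128),(175,192),(134,174)): print(u,v,ray("top",u,v,95).round(1))
a=cv2.resize(T[120:195,380:470],None,fx=6,fy=6,interpolation=cv2.INTER_CUBIC)
b=cv2.resize(S[220:280,375:460],(540,381),interpolation=cv2.INTER_CUBIC)[:,:250*2]
a=a[:450,:540]
cv2.imwrite("pics/crop1.png",a);
E
```

```text
top red [428 138  17  19 145] [435.9 146.9] [ 645.5 -324.2   11. ]
top yel [436 133  15  16 142] [443.5 139.9] [ 661.3 -340.8   11. ]
top cork [ 237  165   46   46 1678] [259.3 187.3] [547.3  53.2  11. ]
side red [426 240   9  14  92] [429.6 246.3] [ 667.  -305.6   11. ]
side yel [433 250  16  12 132] [440.8 255.5] [ 661.7 -338.7   11. ]
side cork [265 184  39  28 846] [283.7 197.2] [548.7  49.8  11. ]
440 160 [ 610.7 -321.8   44. ]
393 166 [ 595.2 -223.5   44. ]
410 182 [ 562.7 -258.9   44. ]
403 173 [ 581.1 -244.3   44. ]
488 72 [ 803.3 -425.8   44. ]
147 125 [653.7 275.5  95. ]
193 128 [650.5 185.2  95. ]
175 192 [522.6 214.6  95. ]
134 174 [555.7 295.7  95. ]
```

View pics/crop1.png

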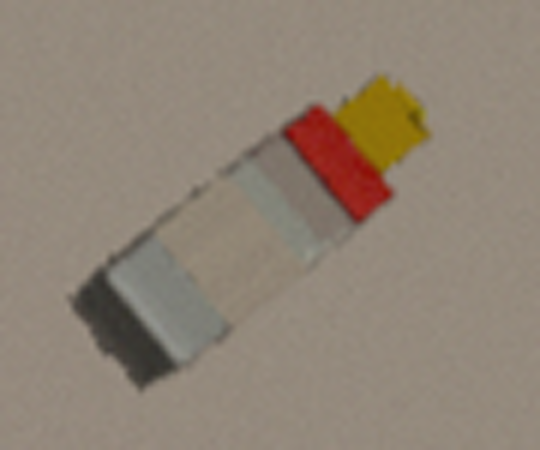

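The crop confirms the jar, with the clear body, red cap and yellow lid pointing away towards +x and -y. At full scale the base-edge midpoint is about (404.3,172.7) and the cap-end midpoint about (439.5,145).

Run:
```python
from h import *
f=lambda u,v,z:ray("top",380+(u+.5)/6-.5,120+(v+.5)/6-.5,z)
c=[f(322,105,43),f(392,195,43),f(107,270,44),f(185,362,44)]
for q in c: print(q.round(1))
A=(c[2]+c[3])/2;B=(c[0]+c[1])/2
L=np.hypot(*(B-A)[:2]); print("len",L,"width",np.linalg.norm(c[0]-c[1]),np.linalg.norm(c[2]-c[3]),A,B)
z=(B-A)/L; z[2]=0; yaw=np.arctan2(z[1],z[0])
# refine with red/yellow centroids and side check
mid=(A+B)/2; org=mid-50*z; org[2]=22
print("org",org.round(1),"zdir",z.round(3),"yaw",yaw)
y=np.array([-z[1],z[0],0])
for n in("top","side"): print(n,proj(n,[org+91*z+[0,0,21],org+100*z+[0,0,21],org+[0,0,22],org+120*z+[0,0,-17]]).round(1))
G=org+73*z; print("grasp",G.round(1))
s=manip.read_state(); R=__import__("scipy.spatial.transform",fromlist=["Rotation"]).Rotation.from_euler("xyz",s["eef_rot"]).as_matrix()
print(s["clock"],R.round(3)); 
ang=np.arctan2(y[1],y[0]); cur=np.arctan2(R[1,2],R[0,2]); print("jaw dir cur",cur,"want",ang)
```

```text
[ 659.2 -308.2   43. ]
[ 628.  -332.6   43. ]
[ 598.5 -232.7   44. ]
[ 567.1 -259.8   44. ]
len 95.90625785523159 width 39.571311008427216 41.496902748996874 [ 582.77843442 -246.23242669   44.        ] [ 643.56907856 -320.41131777   43.        ]
org [ 581.5 -244.6   22. ] zdir [ 0.634 -0.773  0.   ] yaw -0.8842693112393342
top [[436.5 146.6]
 [439.8 144. ]
 [403.1 172.8]
 [441.  142.2]]
side [[428.9 246.3]
 [433.1 246.6]
 [387.5 243.5]
 [438.7 257.9]]
grasp [ 627.8 -301.1   22. ]
0.15 [[ 0.914 -0.     0.407]
 [-0.407 -0.001  0.914]
 [-0.    -1.    -0.001]]
jaw dir cur 1.152026844619079 want 0.6865270155555625
```

Request:
play_rows:
  series:
    - [[0.696, 0, -0.57], 0.465, 0]
    - [[0.696, 0, -0.57], 0.465, 0]
    - [[0.696, 0, -0.57], 0.465, 0]
    - [[0.696, 0, -0.57], 0.465, 0]
    - [[0.696, 0, -0.57], 0.465, 0]
    - [[0.696, 0, -0.57], 0.465, 0]
    - [[0.696, 0, -0.57], 0.465, 0]
    - [[0.696, 0, -0.57], 0.465, 0]
    - [[0.696, 0, -0.57], 0.465, 0]
    - [[0.696, 0, -0.57], 0.465, 0]
    - [[0.696, 0, -0.57], 0.465, 0]
    - [[0.696, 0, -0.57], 0.465, 0]
    - [[0.696, 0, -0.57], 0.465, 0]
    - [[0.696, 0, -0.57], 0.465, 0]
    - [[0.696, 0, -0.57], 0.465, 0]
    - [[0.696, 0, -0.57], 0.465, 0]
    - [[0.696, 0, -0.57], 0.465, 0]
    - [[0.696, 0, -0.57], 0.465, 0]
    - [[0.696, 0.04, -0.57], 0.465, 0]
    - [[0.696, 0.04, -0.57], 0.465, 0]
  squeeze: 6

```text
clock: 2.15
eef_pos: [625.8, -301.5, 159.2]
eef_rot: [-1.575, 0.008, -0.885]
wrist_force: [-0.5, 0.5, -0.8]
finger_gap: 93.9
```

Run:
```python
from h import *
s=manip.read_state(); print(s["clock"],s["eef_pos"].round(1),s["eef_rot"].round(3),s["qd"].round(3))
W=manip.camera("wrist")[:,:,::-1].copy()
z=np.array([.634,-.773,0]);y=np.array([.773,.634,0]);o=np.array([581.5,-244.6,22])
P=[o+a*z+b*y+[0,0,22] for a in(0,82) for b in(-22,22)]
P+=[o+100*z+b*y+[0,0,21] for b in(-21,21)]
P+=[o+138*z+b*y+[0,0,-13] for b in(-14,14)]
q=proj("wrist",P);print(q.round(1))
for a,b in q: cv2.drawMarker(W,(int(round(a)),int(round(b))),(255,0,255),cv2.MARKER_CROSS,7,1)
cv2.imwrite("pics/w1.png",W)
```

```text
2.15 [ 625.8 -301.5  159.2] [-1.575  0.008 -0.885] [ 0.029 -0.073 -0.019  0.     0.081  0.004]
[[256.7 133.4]
 [301.9 133.4]
 [258.  214.9]
 [300.3 215. ]
 [259.2 231.1]
 [299.  231.2]
 [267.3 252.6]
 [290.6 252.7]]
```

View pics/w1.png

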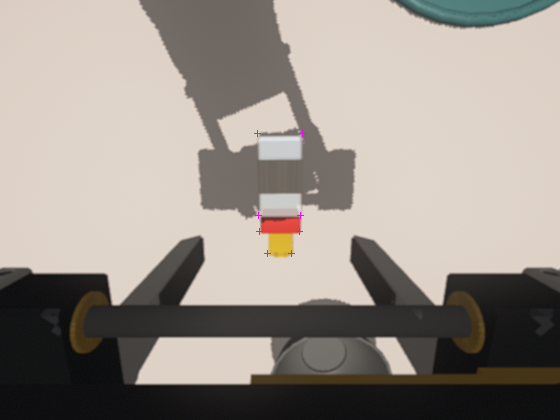

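The projected outline matches the jar in the wrist view to within 3 px (about 3 mm further along its axis), and the jar sits centred between the fingers. I'll descend and grip lightly at jar z≈73.

Request:
play_rows:
  series:
    - [[0.004, 0.05, 0.002], 0, 0]
    - [[0.004, 0.1, 0.002], 0, 0]
    - [[0.004, 0.13, 0.002], 0, 0]
    - [[0.004, 0.152, 0.002], 0, 0]
    - [[0.004, 0.152, 0.002], 0, 0]
    - [[0.004, 0.152, 0.002], 0, 0]
    - [[0.004, 0.152, 0.002], 0, 0.8]
    - [[0.004, 0.152, 0.002], 0, 0.8]
    - [[0.004, 0.152, 0.002], 0, 0.8]
    - [[0.004, 0.152, 0.002], 0, 0.8]
    - [[0.004, 0.152, 0.002], 0, 0.8]
    - [[0.004, 0.152, 0.002], 0, 0.8]
    - [[0.004, 0.152, 0.002], 0, 0.8]
    - [[0.004, 0.152, 0.002], 0, 0.8]
  squeeze: 6

```text
clock: 3.6
eef_pos: [629.4, -302.3, 10.4]
eef_rot: [-1.574, 0.006, -0.884]
wrist_force: [-0.1, 0.1, 0.7]
finger_gap: 43.8
```

Gripped. The tool can't tilt, so I'll swing the cap end up along a circle about the base edge on the counter and let the jar pivot in the pads.

Request:
play_rows:
  series:
    - [[-0.0034, -0.0074, 0], 0, 0.8]
    - [[-0.0077, -0.0145, 0], 0, 0.8]
    - [[-0.0126, -0.021, 0], 0, 0.8]
    - [[-0.0182, -0.027, 0], 0, 0.8]
    - [[-0.0244, -0.0323, 0], 0, 0.8]
    - [[-0.0312, -0.037, 0], 0, 0.8]
    - [[-0.0384, -0.041, 0], 0, 0.8]
    - [[-0.0459, -0.0442, 0], 0, 0.8]
    - [[-0.0459, -0.0442, 0], 0, 0.8]
    - [[-0.0459, -0.0442, 0], 0, 0.8]

```text
clock: 4.6
eef_pos: [600.6, -266.9, 54.9]
eef_rot: [-1.574, 0.006, -0.884]
wrist_force: [0.4, -0.2, -3.2]
finger_gap: 43.8
```

Run:
```python
from h import *
s=manip.read_state(); print(s["eef_pos"].round(1),s["wrist_force"].round(1),s["finger_gap"])
S=manip.camera("side")[:,:,::-1]
cv2.imwrite("pics/s2.png",cv2.resize(S[160:300,330:490],None,fx=4,fy=4,interpolation=cv2.INTER_CUBIC))
```

```text
[ 600.6 -266.9   54.9] [ 0.4 -0.2 -3.2] 43.794818627269926
```

View pics/s2.png

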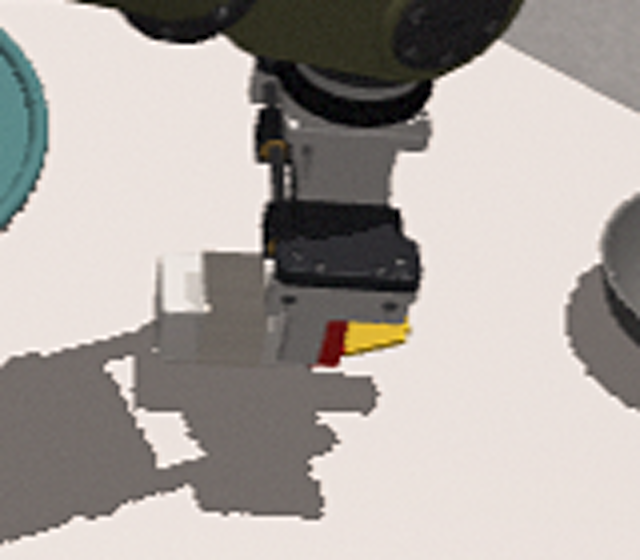

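The jar came up level without pivoting, because the pads resist too strongly at 6 N. I'll lower it back, drop to 3 N, and lift along the arc again.

Request:
play_rows:
  series:
    - [[0, 0.02, 0], 0, 0.8]
    - [[0, 0.035, 0], 0, 0.8]
    - [[0, 0.0445, 0], 0, 0.8]
    - [[0, 0.0445, 0], 0, 0.8]
    - [[0, 0.0445, 0], 0, 0.8]

```text
clock: 5.15
eef_pos: [600.4, -266.9, 10.3]
eef_rot: [-1.574, 0.006, -0.884]
wrist_force: [-0.1, 0.1, -1.8]
finger_gap: 44.2
```

Request:
play_rows:
  series:
    - [[0, 0, 0], 0, 0.8]
    - [[0, 0, 0], 0, 0.8]
    - [[-0.0034, -0.0074, 0], 0, 0.8]
    - [[-0.0077, -0.0145, 0], 0, 0.8]
    - [[-0.0126, -0.021, 0], 0, 0.8]
    - [[-0.0182, -0.027, 0], 0, 0.8]
    - [[-0.0244, -0.0323, 0], 0, 0.8]
    - [[-0.0244, -0.0323, 0], 0, 0.8]
  squeeze: 3

```text
clock: 5.95
eef_pos: [585.1, -247.6, 43.8]
eef_rot: [-1.574, 0.005, -0.884]
wrist_force: [1.5, -0.3, -1.2]
finger_gap: 44.1
```

Run:
```python
from h import *
s=manip.read_state(); print(s["eef_pos"].round(1),s["wrist_force"].round(1),s["finger_gap"])
S=manip.camera("side")[:,:,::-1]
cv2.imwrite("pics/s3.png",cv2.resize(S[160:300,330:490],None,fx=4,fy=4,interpolation=cv2.INTER_CUBIC))
```

```text
[ 585.1 -247.6   43.8] [ 1.5 -0.3 -1.2] 44.06935005978929
```

View pics/s3.png

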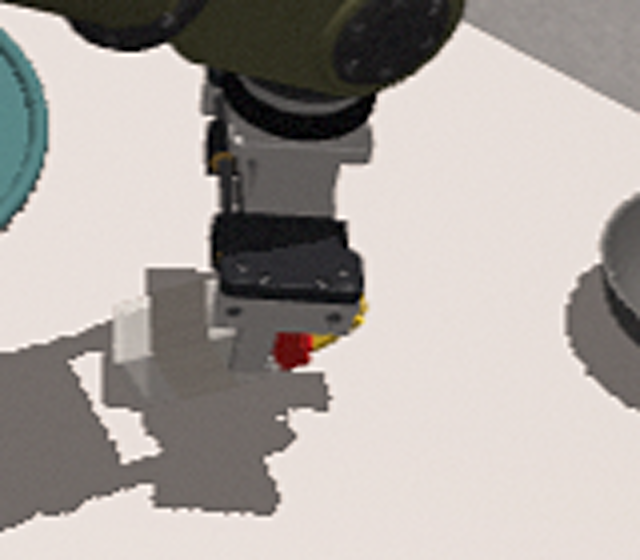

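The jar is now pivoting with its base edge on the counter, at roughly 30°. I'll continue the arc.

Request:
play_rows:
  series:
    - [[-0.0068, -0.0049, 0], 0, 0.8]
    - [[-0.014, -0.0089, 0], 0, 0.8]
    - [[-0.0215, -0.0121, 0], 0, 0.8]
    - [[-0.0294, -0.0145, 0], 0, 0.8]
    - [[-0.0375, -0.0161, 0], 0, 0.8]
    - [[-0.0457, -0.0166, 0], 0, 0.8]
    - [[-0.054, -0.0163, 0], 0, 0.8]
    - [[-0.0621, -0.015, 0], 0, 0.8]
    - [[-0.0702, -0.013, 0], 0, 0.8]
    - [[-0.078, -0.0105, 0], 0, 0.8]
    - [[-0.078, -0.0105, 0], 0, 0.8]
    - [[-0.078, -0.0105, 0], 0, 0.8]

```text
clock: 7.2
eef_pos: [535.7, -187.4, 53.9]
eef_rot: [-1.574, 0.006, -0.884]
wrist_force: [-0.6, 1.0, -0.7]
finger_gap: 44.0
```

Run:
```python
from h import *
s=manip.read_state(); print(s["eef_pos"].round(1),s["wrist_force"].round(1),s["finger_gap"])
S=manip.camera("side")[:,:,::-1];W=manip.camera("wrist")[:,:,::-1]
a=cv2.resize(S[160:300,300:460],(480,420),interpolation=cv2.INTER_CUBIC)
cv2.imwrite("pics/s4.png",np.hstack([a,cv2.resize(W[80:360,180:380],(300,420))]))
```

```text
[ 535.7 -187.4   53.9] [-0.6  1.  -0.7] 44.01218015137543
```

View pics/s4.png

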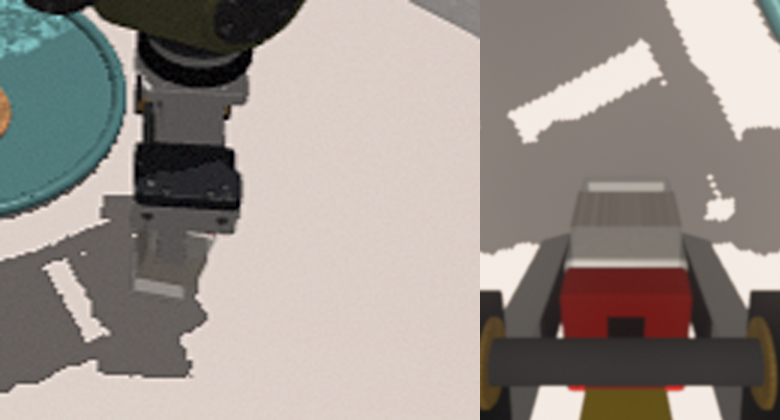

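The jar is nearly upright but still leans about 12° towards where it lay. I'll go a little further along the arc and press down slightly to level the base.

Request:
play_rows:
  series:
    - [[-0.006, 0.001, 0], 0, 0.8]
    - [[-0.012, 0.002, 0], 0, 0.8]
    - [[-0.018, 0.004, 0], 0, 0.8]
    - [[-0.018, 0.004, 0], 0, 0.8]

```text
clock: 7.7
eef_pos: [523.9, -173.2, 50.0]
eef_rot: [-1.574, 0.006, -0.884]
wrist_force: [0.7, 0.8, -3.7]
finger_gap: 43.8
```

Run:
```python
from h import *
s=manip.read_state(); print(s["eef_pos"].round(1),s["wrist_force"].round(1),s["finger_gap"])
S=manip.camera("side")[:,:,::-1];W=manip.camera("wrist")[:,:,::-1]
a=cv2.resize(S[190:300,310:400],(400,489),interpolation=cv2.INTER_CUBIC)
cv2.imwrite("pics/s5.png",np.hstack([a,cv2.resize(W[80:360,180:380],(349,489))]))
```

```text
[ 523.9 -173.2   50. ] [ 0.7  0.8 -3.7] 43.84477553563171
```

View pics/s5.png

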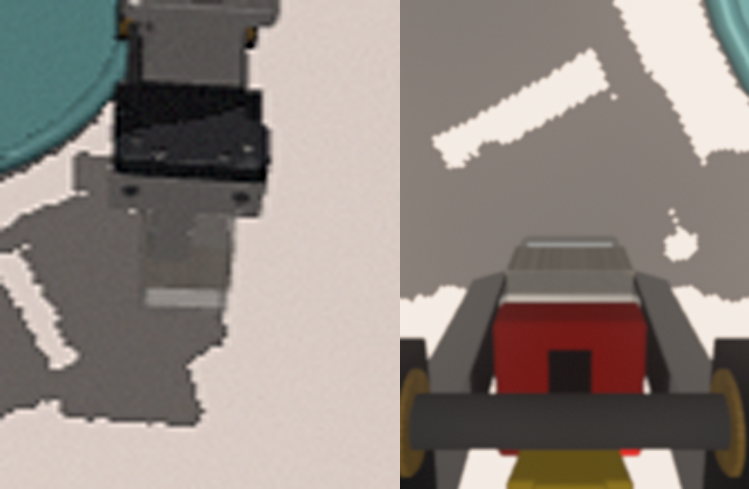

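```bash
cat > fit.py <<'E'
from h import *
from scipy.optimize import least_squares
def fit(pts,d,y,g0):
    # pts: list (xj,yj,zj,u,v); params: base centre along d, along y, height, tilt (z leaning to +d)
    pts=np.array(pts); d=np.append(d,0);y=np.append(y,0);up=np.array([0,0,1.])
    def P(p):
        c,s=np.cos(p[3]),np.sin(p[3]); zj=c*up+s*d; xj=c*d-s*up
        o=g0+p[0]*d+p[1]*y+p[2]*up
        return o+pts[:,:1]*xj+pts[:,1:2]*y+pts[:,2:3]*zj
    r=least_squares(lambda p:(proj("wrist",P(p))-pts[:,3:]).ravel(),[0,0,0,0])
    return r.x, r.fun.reshape(-1,2).round(1), g0+r.x[0]*d+r.x[1]*y+r.x[2]*up
E
python3 - <<'E'
from fit import *
f=lambda x,y:(180+(x-400)*.573,80+y*.5726)
px=[(-21,-21,100,495,321),(-21,21,100,645,321),(-21,-21,82,497,303),(-21,21,82,641,303),(-22,-22,0,520,238),(-22,22,0,620,238),(-22,-22,82,497,295),(-22,22,82,640,295)]
d=np.array([.634,-.773]);y=np.array([.773,.634])
x,r,o=fit([(a,b,c,*f(u,v)) for a,b,c,u,v in px],d,y,np.array([523.9,-173.2,0]))
print(x.round(3),o.round(1)); print(r.tolist())
E
```

```text
[15.632 -0.632  1.241 -0.045] [ 533.3 -185.7    1.2]
[[-2.0, 0.5], [0.9, 0.7], [2.0, -1.9], [-1.6, -1.7], [1.1, 0.1], [-1.3, 0.2], [0.0, 0.9], [0.9, 1.1]]
```

The wrist-view fit gives a tilt of about -0.045 rad with the base about 1 mm off the counter. The pads are about 15 mm off the jar's centre. I'll lower 1.5 mm, release, shift 14 mm along the jar's +x side, and regrip firmly.

Request:
play_rows:
  series:
    - [[0, 0.002, 0], 0, 0.8]
    - [[0, 0.002, 0], 0, 0.8]
    - [[0, 0.002, 0], 0, 0.3]
    - [[0, 0.002, 0], 0, 0.3]
    - [[0, 0.002, 0], 0, 0.3]
    - [[0, 0.002, 0], 0, 0.3]
    - [[0.007, -0.002, 0], 0, 0.3]
    - [[0.014, -0.003, 0], 0, 0.3]
    - [[0.014, -0.003, 0], 0, 0.3]

```text
clock: 8.7
eef_pos: [533.9, -185.2, 53.2]
eef_rot: [-1.573, 0.005, -0.884]
wrist_force: [-0.1, 1.0, -0.1]
finger_gap: 65.8
```

Run:
```python
from h import *
s=manip.read_state(); print(s["clock"],s["eef_pos"].round(1),s["wrist_force"].round(1),s["finger_gap"])
S=manip.camera("side")[:,:,::-1];W=manip.camera("wrist")[:,:,::-1]
a=cv2.resize(S[190:300,310:400],(400,489),interpolation=cv2.INTER_CUBIC)
cv2.imwrite("pics/s6.png",np.hstack([a,cv2.resize(W[80:360,180:380],(349,489))]))
```

```text
8.7 [ 533.9 -185.2   53.2] [-0.1  1.  -0.1] 65.80738635106296
```

View pics/s6.png

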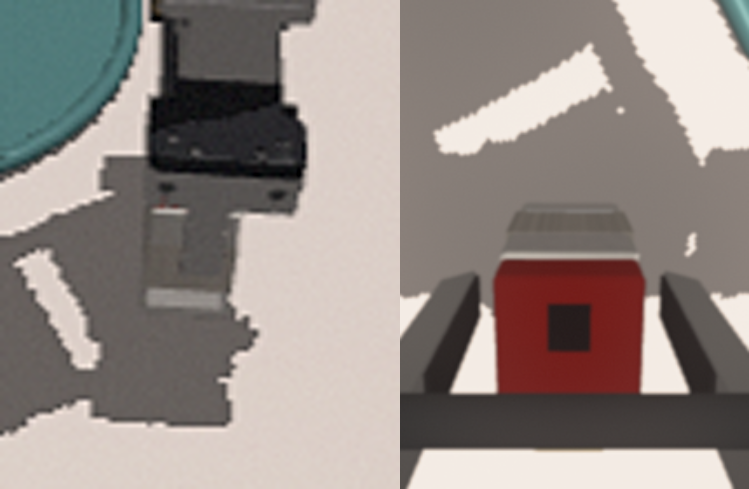

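The jar stands free and upright on the counter. I'll fit its pose to centre the grasp.

Run:
```python
from fit import *
f=lambda x,y:(180+(x-400)*.573,80+y*.5726)
px=[(-21,-21,100,495,278),(-21,21,100,645,278),(-21,-21,82,500,261),(-21,21,82,641,261),(-22,-22,0,521,206),(-22,22,0,618,206),(-22,-22,82,501,254),(-22,22,82,639,254)]
d=np.array([.634,-.773]);y=np.array([.773,.634])
x,r,o=fit([(a,b,c,*f(u,v)) for a,b,c,u,v in px],d,y,np.array([533.9,-185.2,0]))
print(x.round(3),o.round(1)); print(r.tolist())
C=np.array([547.5,52.]);print("to coaster: d,y",d@(C-o[:2]),y@(C-o[:2]))
```

```text
[ 0.205 -0.642 -2.356 -0.011] [ 533.5 -185.8   -2.4]
[[-0.6, -0.1], [0.5, 0.0], [1.3, -1.1], [-1.9, -1.0], [1.1, -0.1], [-0.1, -0.0], [-1.2, 1.1], [1.2, 1.2]]
to coaster: d,y -174.9380493656135 161.53891439116993
```

Tilt is -0.011 rad and the jar is centred within 1 mm. Next is a firm grip, lift, and carry over to the coaster.

Request:
play_rows:
  series:
    - [[0, 0, 0], 0, 0.8]
    - [[0, 0, 0], 0, 0.8]
    - [[0, 0, 0], 0, 0.8]
    - [[0, 0, 0], 0, 0.8]
    - [[0, -0.015, 0], 0, 0.8]
    - [[0, -0.04, 0], 0, 0.8]
    - [[-0.015, -0.05, 0.014], 0, 0.8]
    - [[-0.04, -0.05, 0.037], 0, 0.8]
    - [[-0.065, -0.05, 0.06], 0, 0.8]
    - [[-0.09, -0.05, 0.083], 0, 0.8]
    - [[-0.115, -0.05, 0.106], 0, 0.8]
    - [[-0.14, -0.05, 0.129], 0, 0.8]
    - [[-0.16, -0.05, 0.148], 0, 0.8]
    - [[-0.17, -0.05, 0.157], 0, 0.8]
    - [[-0.175, -0.05, 0.161], 0, 0.8]
    - [[-0.175, -0.05, 0.161], 0, 0.8]
    - [[-0.175, -0.05, 0.161], 0, 0.8]
    - [[-0.175, -0.05, 0.161], 0, 0.8]
  squeeze: 20

```text
clock: 10.6
eef_pos: [547.1, 51.8, 103.4]
eef_rot: [-1.574, 0.006, -0.885]
wrist_force: [-1.0, 0.1, -3.4]
finger_gap: 43.9
```

Run:
```python
from h import *
s=manip.read_state(); print(s["clock"],s["eef_pos"].round(1),s["eef_rot"].round(3),s["wrist_force"].round(1),s["finger_gap"])
```

```text
10.6 [547.1  51.8 103.4] [-1.574  0.006 -0.885] [-1.   0.1 -3.4] 43.9062600451778
```

Request:
play_rows:
  series:
    - [[0, 0.012, 0], 0, 0.8]
    - [[0, 0.024, 0], 0, 0.8]
    - [[0, 0.032, 0], 0, 0.8]
    - [[0, 0.036, 0], 0, 0.8]
    - [[0, 0.038, 0], 0, 0.8]
    - [[0, 0.039, 0], 0, 0.8]
    - [[0, 0.039, 0], 0, 0.8]
    - [[0, 0.039, 0], 0, 0.8]

```text
clock: 11.4
eef_pos: [547.0, 51.9, 64.7]
eef_rot: [-1.574, 0.006, -0.885]
wrist_force: [0.2, 0.4, -3.0]
finger_gap: 43.6
```

Request:
play_rows:
  series:
    - [[0, 0.0007, 0], 0, 0.8]
    - [[0, 0.0014, 0], 0, 0.8]
    - [[0, 0.0014, 0], 0, 0.8]

```text
clock: 11.7
eef_pos: [547.2, 51.9, 63.8]
eef_rot: [-1.573, 0.005, -0.885]
wrist_force: [-0.8, -0.9, 2.4]
finger_gap: 43.7
```

Contact: the force changed from -3 N to +2.4 N. I'll release, then rise.

Request:
play_rows:
  series:
    - [[0, 0, 0], 0, 0.6]
    - [[0, 0, 0], 0, 0.3]
    - [[0, 0, 0], 0, 0.2]
    - [[0, 0, 0], 0, 0.2]
    - [[0, 0, 0], 0, 0.2]
    - [[0, 0, 0], 0, 0.2]
    - [[0, 0, 0], 0, 0.2]
    - [[0, -0.02, 0], 0, 0.2]
    - [[0, -0.05, 0], 0, 0.2]
    - [[0, -0.09, 0], 0, 0.2]
    - [[0, -0.116, 0], 0, 0.2]
    - [[0, -0.116, 0], 0, 0.2]
    - [[0, -0.116, 0], 0, 0.2]

```text
clock: 13.0
eef_pos: [547.7, 51.6, 179.5]
eef_rot: [-1.573, 0.005, -0.885]
wrist_force: [-0.9, 0.4, -0.0]
finger_gap: 75.0
```

Run:
```python
from h import *
s=manip.read_state(); print(s["clock"],s["eef_pos"].round(1),s["wrist_force"].round(1),s["finger_gap"])
S=manip.camera("side")[:,:,::-1];W=manip.camera("wrist")[:,:,::-1]
a=cv2.resize(S[110:240,230:340],(400,473),interpolation=cv2.INTER_CUBIC)
cv2.imwrite("pics/s7.png",np.hstack([a,cv2.resize(W[80:360,180:380],(338,473))]))
```

```text
13.0 [547.7  51.6 179.5] [-0.9  0.4 -0. ] 74.98306615937051
```

View pics/s7.png

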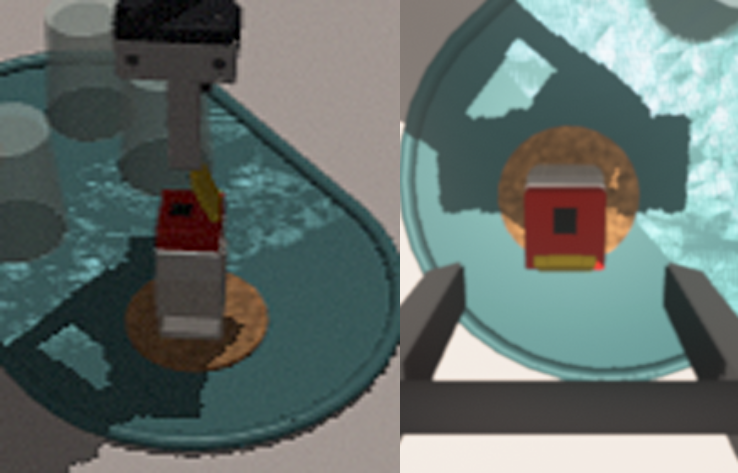

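The jar stands upright on the coaster, free of the fingers, with its lid open on the +x side. The base is about centred on the cork. I'll shut the fingers, go behind the lid, and sweep it over.

Request:
play_rows:
  series:
    - [[0.02, 0, 0], 0, 1]
    - [[0.042, 0, 0], 0, 1]
    - [[0.042, 0, 0], 0, 1]
    - [[0.042, 0, 0], 0, 1]
    - [[0.042, 0, 0], 0, 1]
    - [[0.042, 0, 0], 0, 1]
    - [[0.042, 0.02, 0], 0, 1]
    - [[0.042, 0.045, 0], 0, 1]
    - [[0.042, 0.045, 0], 0, 1]
    - [[0.034, 0.045, 0], 0, 1]
    - [[0.026, 0.045, 0], 0, 1]
    - [[0.018, 0.045, 0], 0, 1]
    - [[0.01, 0.045, 0], 0, 1]
    - [[0.002, 0.046, 0], 0, 1]
    - [[-0.006, 0.047, 0], 0, 1]
    - [[-0.006, 0.047, 0], 0, 1]

```text
clock: 14.7
eef_pos: [542.5, 57.1, 131.4]
eef_rot: [-1.575, 0.007, -0.884]
wrist_force: [-0.1, 0.4, -0.4]
finger_gap: 0.5
```

Request:
play_rows:
  series:
    - [[0, 0.005, 0], 0, 1]
    - [[0, 0.009, 0], 0, 1]
    - [[0, 0.012, 0], 0, 1]
    - [[0, 0.013, 0], 0, 1]
    - [[0, 0.014, 0], 0, 1]
    - [[0, 0.014, 0], 0, 1]

```text
clock: 15.3
eef_pos: [542.4, 57.1, 117.3]
eef_rot: [-1.575, 0.007, -0.885]
wrist_force: [0.5, -0.2, -1.3]
finger_gap: 0.3
```

No contact force yet, so I'll keep pressing in 1 mm steps.

Request:
play_rows:
  series:
    - [[0, 0.001, 0], 0, 1]
    - [[0, 0.002, 0], 0, 1]
    - [[0, 0.002, 0], 0, 1]

```text
clock: 15.6
eef_pos: [543.0, 57.1, 116.7]
eef_rot: [-1.573, 0.006, -0.885]
wrist_force: [-2.4, 0.7, 10.9]
finger_gap: 0.1
```

The lid is bearing 11 N at TCP z≈116.7, the height of the shut lid's top. I'll hold, then retreat and look.

Request:
play_rows:
  series:
    - [[0, 0, 0], 0, 1]
    - [[0, 0, 0], 0, 1]
    - [[0, 0, 0], 0, 1]
    - [[0, -0.015, 0], 0, 1]
    - [[0, -0.05, 0], 0, 1]
    - [[0, -0.1, 0], 0, 1]
    - [[0.02, -0.14, 0], 0, 1]
    - [[0.06, -0.14, 0], 0, 1]
    - [[0.06, -0.14, 0], 0, 1]

```text
clock: 16.5
eef_pos: [583.4, 7.7, 256.5]
eef_rot: [-1.573, 0.005, -0.887]
wrist_force: [0.8, 0.3, -1.0]
finger_gap: 0.3
```

Run:
```python
from h import *
s=manip.read_state(); print(s["clock"],s["eef_pos"].round(1),s["wrist_force"].round(1))
S=manip.camera("side")[:,:,::-1];W=manip.camera("wrist")[:,:,::-1]
cv2.imwrite("pics/sfull.png",S)
a=cv2.resize(S[100:240,180:350],(480,395),interpolation=cv2.INTER_CUBIC)
cv2.imwrite("pics/s8.png",np.hstack([a,cv2.resize(W[20:300,180:380],(282,395))]))
```

```text
16.5 [583.4   7.7 256.5] [ 0.8  0.3 -1. ]
```

View pics/s8.png

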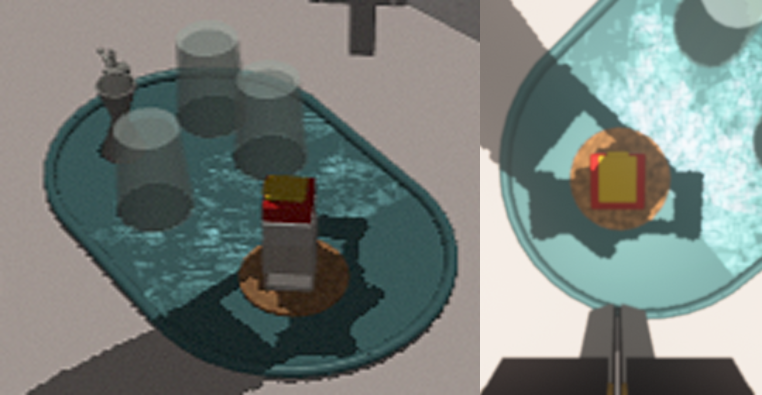

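The lid lies flat on the cap, and the jar stands on the cork with the glasses and jigger undisturbed. One numeric check before handing in.

Run:
```python
from h import *
W=manip.camera("wrist")[:,:,::-1].copy()
m=hsvmask(W,(22,130,60),(34,255,255)); b,s,c=big(m); print("lid px",s,c.round(1))
x,y,w,h=s[:4]; 
A=ray("wrist",x+w/2,y,116.5);B=ray("wrist",x+w/2,y+h,116.5); print("lid ends if flat",A.round(1),B.round(1),np.linalg.norm(A-B))
z=np.array([.634,-.773,0]); M=(A+B)/2; print("jar centre est",(M+3*z).round(1))
k=hsvmask(W,(5,90,40),(19,255,255)); b,s,c=big(k); pts=cv2.findContours(b.astype(np.uint8),0,2)[0][0]
(cx,cy),r=cv2.minEnclosingCircle(pts); print("coaster",ray("wrist",cx,cy,11).round(1), r)
a=cv2.imread("pics/side0.png");f=cv2.imread("pics/sfull.png"); d=cv2.absdiff(a,f).max(2)[105:182,205:290]; print("side diff in glasses area >40:",(d>40).sum())
```

```text
lid px [265 129  25  35 834] [277.  146.7]
lid ends if flat [532.2  69.4 116.5] [555.   41.5 116.5] 35.97418639845983
jar centre est [545.5  53.1 116.5]
coaster [ 705.7 -330.9   11. ] 173.00082397460938
side diff in glasses area >40: 289
```

```bash
python3 -c "
from cell import manip
print(manip.sign_off())"
```

```text
the job is handed in; nothing more can be done
None
```

The jar is standing on the coaster with its lid shut, and I handed the job in at about 16.6 s of the 51 s allowed. The hand-in gives no verdict.

**How it went:**
- **Standing it up:** The first lift at 6 N brought the jar up level without pivoting, so I lowered it and dropped to 3 N. I then swung it upright on its base edge.
- **Placing it:** I re-gripped it centrally, carried it to the coaster, lowered it until it touched, and let go.
- **Shutting the lid:** With the jar released, I swept the lid over with closed fingers and pressed with about 11 N.

**Last checks:**
- **Jar:** It looks upright, and its centre is within about 3 mm of the coaster centre measured at the start.
- **Lid:** It looks flat. Its length measures 36 mm in the picture against 38 mm nominal, and the fingers met it at about the height of a shut lid.
- **Robot:** The arm was well clear of everything at hand-in.

**Checks that failed or disagreed:**
- **Coaster centre:** Finding it again in the last wrist picture picked up the wrong blob, so the 3 mm figure rests on the first measurement.
- **Glasses and jigger:** A before/after comparison of that area showed 289 changed pixels. I did not trace them, but I put them down to shadow. The arm never came near the glasses or jigger, and they look unmoved in the last picture.

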